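# Tip the standing book onto the check-out pad and confirm

## Task

Check out the tan book that stands on end on the black check-out pad: push it over with a fingertip, high up, so that it falls along the pad and lies flat, wholly inside the white outline (nudge it back in if it slid over a line). Once it lies still, press the green button fully down and let it go. Only push and press: do not grasp or lift anything, and leave the other things on the desk alone.

Things in the scene. Friction and masses are not known exactly. Their poses are not given: they have to be found in the camera images.
- pad: black check-out pad, 188 x 260 x 6 mm, fixed to the desk, with a printed white outline. Origin at the centre of its underside; its y axis runs along the 260 mm side from the end where the book stands to the end where the book's head must come to lie (to the robot's left, turned up to 26 degrees); z up
- outline (a point): centre of the white outline, on the pad's upper face (6 mm above the desk); axes as the pad's. The inside of the outline is a rectangle 172 mm along x and 232 mm along y (to +-86 mm and +-116 mm from this point)
- book: tan cloth-bound book, 0.25 to 0.5 kg, standing on end on the pad near the outline's -y edge: 132 mm wide along its x (-64 at the labelled spine to +68 at the open edge), 18 mm thick along its y (+-9), 186 mm tall along its z. Origin at the centre of its foot. At the start z is up and x, y are nearly the pad's. Pushed high on its -y face it tips over its +y lower edge, past 6 degrees falls by itself, and its foot may slip up to 35 mm to +y
- foot_spine (a point): corner of the book, at mid-thickness: foot end, spine side (book frame -64, 0, 0 mm)
- foot_open (a point): corner of the book, at mid-thickness: foot end, open side (68, 0, 0 mm)
- head_spine (a point): corner of the book, at mid-thickness: head end, spine side (-64, 0, 186 mm)
- head_open (a point): corner of the book, at mid-thickness: head end, open side (68, 0, 186 mm)
- confirm (a joint): travel of the green push button: 0 at rest, grows to 0.006 m as it is pressed straight down; a spring returns it; fully down takes about 4 N
- confirm_top (a point): centre of the top of the round green button (22 mm diameter), in a low black housing fixed to the desk beyond the pad, at the left
- mug: speckled mug, 85 x 118 x 102 mm, bystander; origin at the centre of its underside
- tape_roll: roll of tan tape lying flat, 65 mm diameter, 19 mm high, bystander; origin at the centre of its underside
- glue_stick: red and white glue stick standing upright, 28 mm diameter, 88 mm high, bystander; origin at the centre of its underside
- card_tin: dark teal tin box, 84 x 116 x 43 mm, bystander; origin at the centre of its underside
Not all that is in view belongs to the job. Leave any purple look-alike of the book alone. Of the things that look like the part that bears confirm, the smaller one is meant.

How it is judged:
By the outcome, as a careful person would: the job done as asked, in the order asked, and still so for the second after the job is handed in, with the robot touching nothing.
It also fails if it takes over 51 s, if anything falls off the work surface, if the arm or the gripper's body presses on something with over 40 N, if the wrist force passes 120 N, or if a joint passes its speed limit or range.

## Robot

A 6-joint arm with a two-finger parallel gripper is mounted at the origin on the work surface; the furniture and walls round the work are solid. World frame = base frame: x ahead of the robot, y to its left, z up, the work surface at z = 0. Lengths are in mm, angles in rad, forces in N, time in s.
With the tool pointing down it reaches from about 300 to 775 mm from the base axis. Payload 14.6 kg.
Tool frame: the origin (TCP) lies at the very end of the fingers, on their centre line; the grasp point (between the pads) lies 19 mm behind it; z points along the fingers, y is the direction in which the jaws open and shut (so a half turn about z gives the same grasp; the last joint's range is limited). The gripper opens to 94 mm and grips with 3 to 60 N. Pads are 16 mm wide; open, the fingers measure 119 mm over their backs; the gripper's body (75 mm by 177 mm) begins 78 mm behind the grasp point.
Start: joints at [-1.344, 0.3, 1.521, -0, 1.321, -0.067], TCP at [159.268, -526.425, 205.446] pointing down, gripper open.
Joint ranges: [-3.03, 3.03], [-0.79, 2.21], [0.23, 2.52], [-1.04, 4.18], [0, 3.07], [-2.55, 2.55]. Speed limits (rad/s): [2.22, 2.22, 2.57, 3.14, 3.14, 3.14].

## Interface

Orientations are given as [roll, pitch, yaw] about the fixed x, y, z axes, in that order (R = Rz(yaw) Ry(pitch) Rx(roll)).
In Python, from cell import manip gives the robot as it stands.
- The arm moves only by the shell command python3 -m pendant 'ROWS' [FORCE]. ROWS is JSON, a list of rows, each an object with "claw": the finger opening in m, from 0 to 0.094; "delta_pos": the shift along the tool's x, y, z in m, a list of three; "rotation": the turn, a rotation vector about the tool's x, y, z in rad, a list of three. A call has 1 to 10 rows; each row is the pose to reach, as a shift and turn from the pose measured when the call began, along the tool's axes at that moment; what a row does not reach only later rows make up. A row lasts 1/8 s, in which the tool goes at most 62.5 mm and 10.7 degrees, less where a joint would pass 70% of its speed; a pose out of reach is approached as far as the arm can. A call with a gripper value outside its range is refused whole. The fingers move at their own pace and stop on an object; FORCE is the grip in N (left out, the last holds). Time passes only in rows, so rows that repeat a pose let the fingers close. It gives the time, the measured TCP pose, the force and the opening at its end, in the units of the state.
- manip.read_state(): the state, without advancing time (a new reading comes with each control period).
- manip.camera(name): name is "scene" or "top" or "wrist"; returns the picture (400x640x3 uint8, red, green, blue); there is no depth.
- manip.camera_model(name): a dict with "fx", "fy", "cx", "cy" (pixels), "cam_to_world" (4x4, takes a point from camera to world coordinates); the wrist camera has in their place "T_tool_cam" (4x4, takes a point from camera to tool coordinates, whose origin is the TCP and whose axes are the flange's). Camera axes: x right, y up, looking along -z (the intrinsics and any distortion apply to the point x, -y, -z); pixel columns grow to the right and rows downward; lengths in mm; the calibration is good to about 2 mm. The wrist camera is an equidistant fisheye: a pixel r from the principal point sees the ray r / f radians off the axis. A picture is of the moment at which its call begins: read the wrist's pose just before it. camera_model takes no time and is no camera call.
- manip.sign_off(): hands the job in, once; it reports no verdict.
The state is a dict: "clock": time; "joints": joint angles; "qd": joint speeds; "effort": joint torques, N m; "eef_pos": TCP position; "eef_rot": TCP orientation; "wrist_force": force on the tool from outside, world axes, zero at the start; "moment": the same for the moment, N m; "finger_gap": finger opening in mm.
Only numpy, scipy, OpenCV 4.12 (cv2) and the standard library are available. Lean on these libraries where they do the work, as an engineer would, in place of code of your own. Each camera call takes 0.05 s, during which the arm holds its last target.

## Working session

There is one attempt and no reset: what is moved stays moved. The work goes in short steps, Python scripts to look and compute and a shell command to move; the robot and the scene stay as the last step left them, time stands still between calls to the robot, and variables do not carry over. Pictures are saved under pics/ and viewed, and the job is handed in when it is done.

```bash
ls; mkdir -p pics; python3 - <<'E'
from cell import manip
import cv2,numpy as np
print(manip.read_state())
for n in ("scene","top","wrist"):
    im=manip.camera(n); cv2.imwrite(f"pics/{n}0.png",cv2.cvtColor(im,cv2.COLOR_RGB2BGR))
    m=manip.camera_model(n); print(n,{k:(np.round(v,3).tolist() if not isinstance(v,(str,dict)) else v) for k,v in m.items()})
E
```

```text
pics
{'clock': 0.0, 'joints': array([-1.34359001e+00,  3.00475566e-01,  1.52161567e+00, -1.43988791e-05,
        1.32072310e+00, -6.65819972e-02]), 'qd': array([ 6.56499938e-04, -5.95517993e-04,  5.43974464e-04, -2.93058299e-04,
        4.78426135e-05, -2.88350761e-04]), 'effort': array([-4.04306365e-04, -5.31810558e+01, -3.52739882e+01,  7.07698544e-02,
        2.44465366e-02, -2.07552062e-04]), 'eef_pos': array([ 159.20803159, -526.15603467,  204.86925824]), 'eef_rot': array([-3.14037275e+00, -6.73662794e-05,  2.93791847e-01]), 'wrist_force': array([ 0.09494947, -0.60629649, -1.40566291]), 'moment': array([ 0.00433646,  0.01534102, -0.04038183]), 'finger_gap': 94.04792283375555}
scene {'fx': 443.237, 'fy': 443.237, 'cx': 317.834, 'cy': 201.455, 'cam_to_world': [[-0.893, 0.244, -0.378, 64.522], [-0.45, -0.498, 0.742, 720.864], [-0.007, 0.832, 0.555, 767.936], [0.0, 0.0, 0.0, 1.0]]}
top {'fx': 391.047, 'fy': 391.047, 'cx': 317.542, 'cy': 200.628, 'cam_to_world': [[-0.025, 0.991, -0.13, 328.395], [-1.0, -0.025, 0.004, -132.632], [0.001, 0.13, 0.992, 1407.471], [0.0, 0.0, 0.0, 1.0]]}
wrist {'fx': 309.707, 'fy': 309.707, 'cx': 322.856, 'cy': 206.563, 'T_tool_cam': [[-0.001, 0.964, 0.267, 77.542], [1.0, 0.001, 0.0, 0.307], [0.0, 0.267, -0.964, -179.118], [0.0, 0.0, 0.0, 1.0]]}
```

View pics/scene0.png

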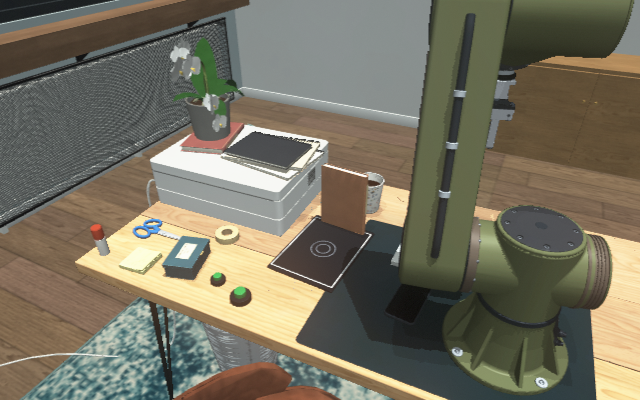

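View pics/top0.png

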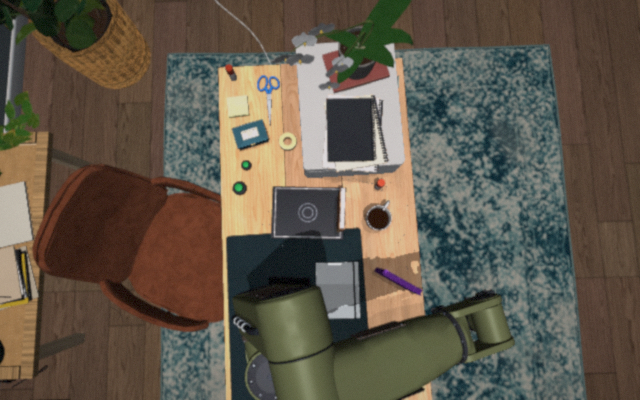

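View pics/wrist0.png

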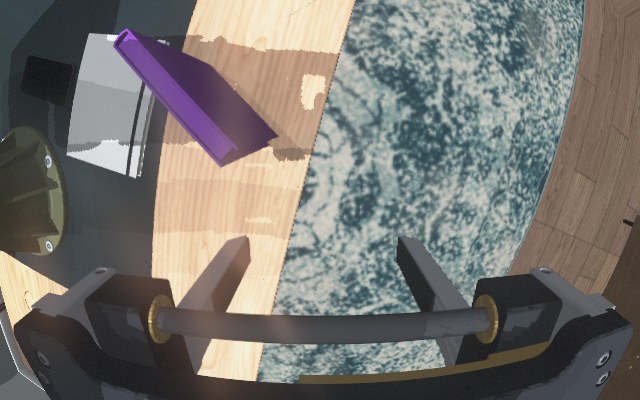

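Candidates: the tan book is at scene (345,200) / top (343,210). The purple look-alike is at top (398,280), next to the robot, so I leave it. Green buttons are at top (246,165), the smaller one, and (239,188), the larger one; in the scene view they are (218,279) and (240,295). I'll check these in close crops.

```bash
python3 - <<'E'
import cv2
a=cv2.imread('pics/top0.png')[110:250,215:405]; b=cv2.imread('pics/scene0.png')[155:315,195:395]
cv2.imwrite('pics/topc.png',cv2.resize(a,None,fx=4,fy=4,interpolation=cv2.INTER_CUBIC))
cv2.imwrite('pics/scenec.png',cv2.resize(b,None,fx=3.7,fy=3.7,interpolation=cv2.INTER_CUBIC))
E
```

```text
(no output)
```

View pics/topc.png

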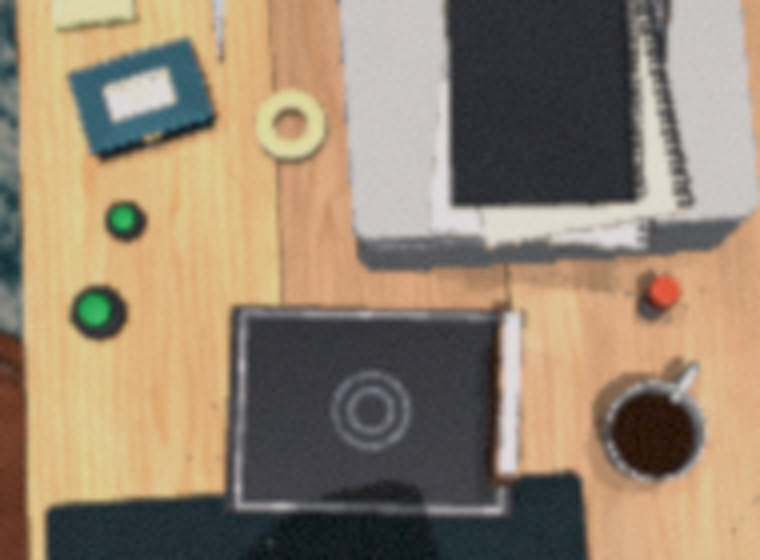

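View pics/scenec.png

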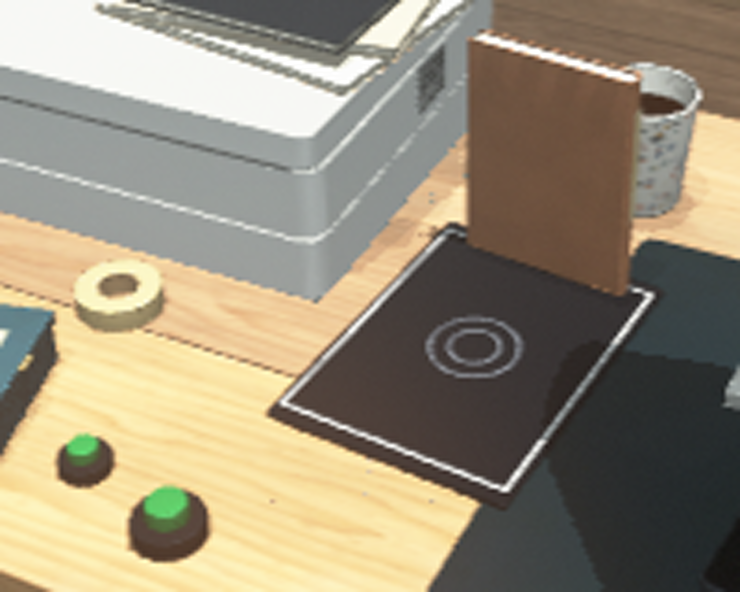

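```bash
cat > h.py <<'E'
import numpy as np
from cell import manip
def ray(n,u,v):
    m=manip.camera_model(n);T=np.array(m['cam_to_world'])
    d=T[:3,:3]@np.array([(u-m['cx'])/m['fx'],-(v-m['cy'])/m['fy'],-1.]);return T[:3,3],d/np.linalg.norm(d)
def plane(n,u,v,z):
    o,d=ray(n,u,v);return o+d*(z-o[2])/d[2]
def tri(p,q):
    (o1,d1),(o2,d2)=ray('scene',*p),ray('top',*q)
    s=np.linalg.lstsq(np.c_[d1,-d2],o2-o1,rcond=None)[0]
    a,b=o1+s[0]*d1,o2+s[1]*d2;return (a+b)/2,np.linalg.norm(a-b)
E
python3 - <<'E'
from h import *
np.set_printoptions(precision=1,suppress=True)
import cv2
T=lambda u,v:(215+u/4-.4,110+v/4-.4); S=lambda u,v:(195+u/3.7-.4,155+v/3.7-.4)
for n,l in (('top',[(240,315),(240,505),(505,508),(500,315)]),('scene',[(283,403),(505,490),(652,295),(455,230)])):
    for p in l: print(n,plane(n,*((T if n=='top' else S)(*p)),6))
print('ctr',plane('top',*T(371,410),6),plane('scene',*S(474,347),6))
print('book head scene z192:',[plane('scene',*S(*p),192) for p in ((472,38),(485,32),(640,76),(628,83))])
print('book head top z192:',[plane('top',*T(*p),192) for p in ((502,312),(521,312),(518,478),(497,478))])
print('foot scene z6', [plane('scene',*S(*p),6) for p in ((470,245),(628,292))])
# green blobs
for n in ('scene','top'):
    im=cv2.imread(f'pics/{n}0.png').astype(int);g=((im[...,1]-np.maximum(im[...,0],im[...,2]))>60).astype(np.uint8)
    k,_,st,c=cv2.connectedComponentsWithStats(g)
    for i in range(1,k):
        if st[i,4]>8:print(n,c[i],st[i])
print(tri(S(83,446),T(123,219)),tri(S(166,501),T(95,310)))
print('mug rim ctr', plane('top',*T(655,430),102),'red',plane('top',*T(664,292),88))
print('printer',[tri(S(*a),T(*b)) for a,b in (((315,137),(358,235)),)], plane('scene',*S(315,298),0))
E
```

```text
top [560.9  16.1   6. ]
top [389.1  18.    6. ]
top [ 380.4 -218.5    6. ]
top [ 554.9 -219.8    6. ]
scene [561.9  11.1   6. ]
scene [388.   19.2   6. ]
scene [ 376.5 -215.5    6. ]
scene [ 547.4 -225.     6. ]
ctr [ 471.3 -100.8    6. ] [ 469.8 -101.6    6. ]
book head scene z192: [array([ 525.5, -212. ,  192. ]), array([ 521. , -224.2,  192. ]), array([ 396.7, -214.4,  192. ]), array([ 400.6, -201.8,  192. ])]
book head top z192: [array([ 527.2, -209.8,  192. ]), array([ 526.8, -224.8,  192. ]), array([ 396.4, -218. ,  192. ]), array([ 396.8, -201.7,  192. ])]
foot scene z6 [array([ 527.7, -212.2,    6. ]), array([ 394. , -210.9,    6. ])]
scene [216.8 275. ] [213 273   8   5  35]
scene [239.4 290.5] [234 287  12   8  75]
top [245. 164.] [243 162   5   5  21]
top [238.2 187.1] [235 184   7   7  40]
(array([648.8, 119.2,  20.5]), np.float64(0.7186524992849489)) (array([564.7, 142.9,  28.7]), np.float64(0.4049931111936159))
mug rim ctr [ 438.7 -340.3  102. ] red [ 558.1 -355.7   88. ]
printer [(array([596.6, -98.4, 153. ]), np.float64(7.943319598054769))] [ 606.7 -106.7    0. ]
```

The crops confirm it: the tan book stands at the pad's -y end, with its head centre near (461.5, -213) and its -y face at y≈-222. The small green button's top is near (649, 119, 20). First I go to a point above and behind the book, with the fingers shut.

```bash
python3 -m pendant '[{"claw":0,"delta_pos":[0,0,-0.06],"rotation":[0,0,0]},{"claw":0,"delta_pos":[0.04,-0.02,-0.065],"rotation":[0,0,0.1]},{"claw":0,"delta_pos":[0.09,-0.042,-0.065],"rotation":[0,0,0.2]},{"claw":0,"delta_pos":[0.14,-0.065,-0.065],"rotation":[0,0,0.294]},{"claw":0,"delta_pos":[0.19,-0.088,-0.065],"rotation":[0,0,0.294]},{"claw":0,"delta_pos":[0.24,-0.11,-0.065],"rotation":[0,0,0.294]},{"claw":0,"delta_pos":[0.29,-0.134,-0.065],"rotation":[0,0,0.294]},{"claw":0,"delta_pos":[0.34,-0.157,-0.065],"rotation":[0,0,0.294]},{"claw":0,"delta_pos":[0.3675,-0.168,-0.065],"rotation":[0,0,0.294]},{"claw":0,"delta_pos":[0.3675,-0.168,-0.065],"rotation":[0,0,0.294]}]'
```

```text
clock: 1.4
eef_pos: [463.2, -257.9, 269.7]
eef_rot: [-3.14, 0.001, 0.002]
wrist_force: [-0.3, -0.9, 0.3]
finger_gap: 0.7
```

```bash
python3 -m pendant '[{"claw":0,"delta_pos":[-0.002,0.004,0.04],"rotation":[0,0,0]},{"claw":0,"delta_pos":[-0.002,0.004,0.08],"rotation":[0,0,0]},{"claw":0,"delta_pos":[-0.002,0.004,0.1],"rotation":[0,0,0]},{"claw":0,"delta_pos":[-0.002,0.004,0.1],"rotation":[0,0,0]}]'
python3 - <<'E'
from h import *
import cv2
ims=[cv2.cvtColor(manip.camera(n),cv2.COLOR_RGB2BGR) for n in('top','scene')]
a=cv2.resize(ims[0][170:250,280:400],None,fx=5,fy=5); b=cv2.resize(ims[1][120:250,280:430],None,fx=4,fy=4)
cv2.imwrite('pics/a1.png',a);cv2.imwrite('pics/b1.png',b)
E
```

```text
clock: 1.9
eef_pos: [459.9, -262.1, 168.6]
eef_rot: [-3.139, 0.003, 0.001]
wrist_force: [-0.1, -0.8, 0.1]
finger_gap: 0.3
```

View pics/b1.png

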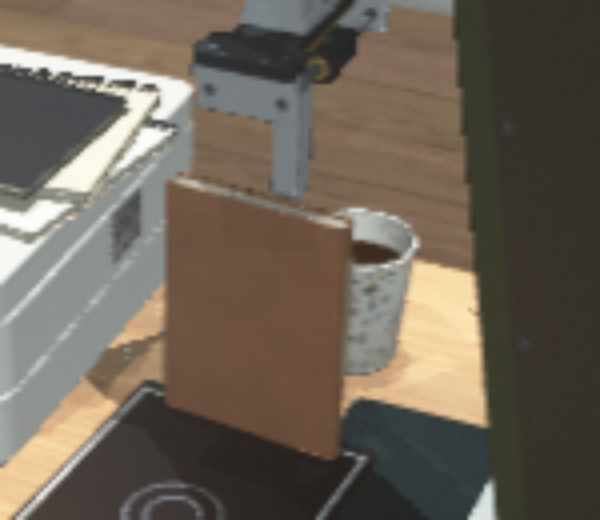

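View pics/a1.png

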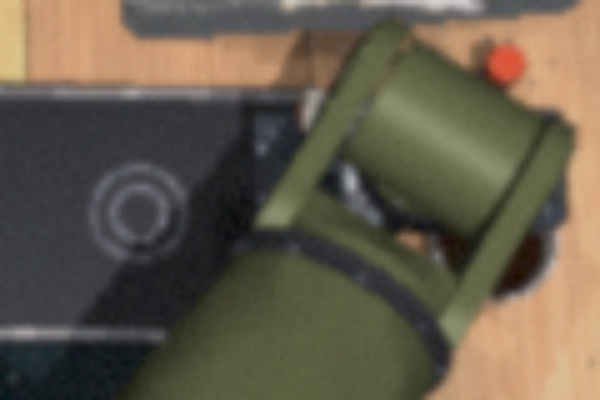

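The picture shows the closed fingers behind the book's upper middle, with their tip about 25 mm below its top edge and free of the mug and printer. Now I push slowly.

```bash
python3 -m pendant '[{"claw":0,"delta_pos":[0.001,-0.012,0],"rotation":[0,0,0]},{"claw":0,"delta_pos":[0.001,-0.022,0],"rotation":[0,0,0]},{"claw":0,"delta_pos":[0.001,-0.026,0],"rotation":[0,0,0]},{"claw":0,"delta_pos":[0.001,-0.03,0],"rotation":[0,0,0]},{"claw":0,"delta_pos":[0.001,-0.033,0],"rotation":[0,0,0]},{"claw":0,"delta_pos":[0.001,-0.036,0],"rotation":[0,0,0]},{"claw":0,"delta_pos":[0.001,-0.039,0],"rotation":[0,0,0]},{"claw":0,"delta_pos":[0.001,-0.042,0],"rotation":[0,0,0]},{"claw":0,"delta_pos":[0.001,-0.045,0],"rotation":[0,0,0]},{"claw":0,"delta_pos":[0.001,-0.048,0],"rotation":[0,0,0]}]'
python3 - <<'E'
from h import *
import cv2
b=cv2.cvtColor(manip.camera('scene'),cv2.COLOR_RGB2BGR)
cv2.imwrite('pics/b2.png',cv2.resize(b[120:300,250:430],None,fx=3,fy=3))
E
```

```text
clock: 3.25
eef_pos: [461.9, -214.2, 170.7]
eef_rot: [-3.141, 0.0, 0.002]
wrist_force: [0.8, 0.3, -0.3]
finger_gap: 0.5
```

View pics/b2.png

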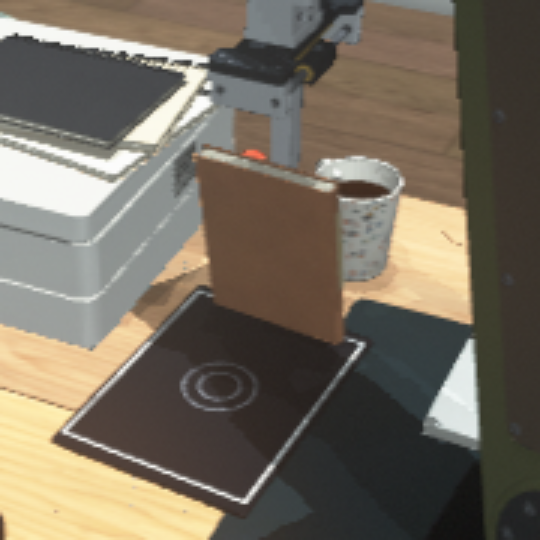

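The book is leaning and has not let go yet. I'll push a few mm more, then hold.

```bash
python3 -m pendant '[{"claw":0,"delta_pos":[0,-0.004,0],"rotation":[0,0,0]},{"claw":0,"delta_pos":[0,-0.008,0],"rotation":[0,0,0]},{"claw":0,"delta_pos":[0,-0.01,0],"rotation":[0,0,0]},{"claw":0,"delta_pos":[0,-0.01,0],"rotation":[0,0,0]},{"claw":0,"delta_pos":[0,-0.01,-0.01],"rotation":[0,0,0]},{"claw":0,"delta_pos":[0,-0.01,-0.04],"rotation":[0,0,0]},{"claw":0,"delta_pos":[0,0,-0.08],"rotation":[0,0,0]},{"claw":0,"delta_pos":[0,0,-0.08],"rotation":[0,0,0]}]'
python3 - <<'E'
from h import *
import cv2
for n,s in(('scene',np.s_[120:320,200:430]),('top',np.s_[150:260,220:400])):
    b=cv2.cvtColor(manip.camera(n),cv2.COLOR_RGB2BGR); cv2.imwrite(f'pics/{n}3full.png',b)
    cv2.imwrite(f'pics/{n}3.png',cv2.resize(b[s],None,fx=3.4,fy=3.4,interpolation=cv2.INTER_CUBIC)[:599])
E
```

```text
clock: 4.3
eef_pos: [462.8, -215.0, 254.0]
eef_rot: [3.14, -0.005, 0.001]
wrist_force: [-0.8, 0.0, -1.2]
finger_gap: 0.8
```

View pics/scene3.png

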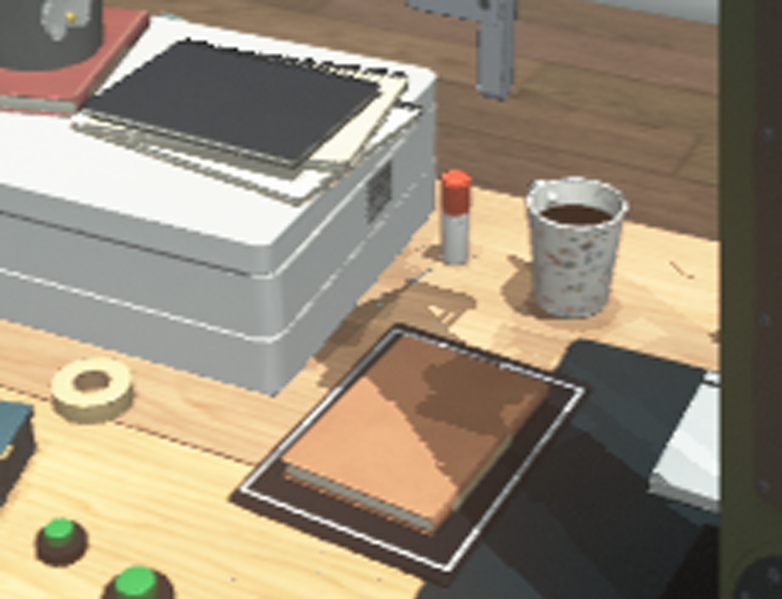

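View pics/top3.png

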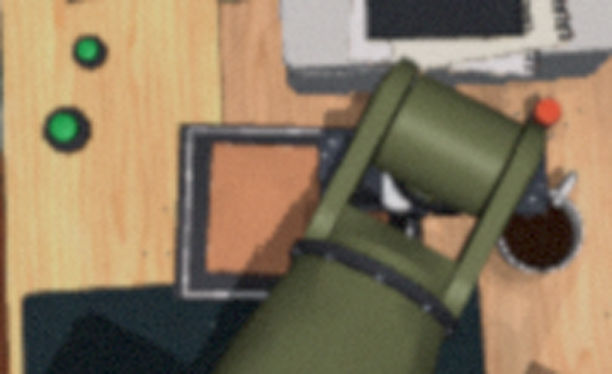

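The book lies flat with its head well inside the outline. The arm hides its foot, so I move over to the button side and measure from there.

```bash
python3 -m pendant '[{"claw":0,"delta_pos":[0.02,-0.04,-0.01],"rotation":[0,0,0]},{"claw":0,"delta_pos":[0.04,-0.09,-0.01],"rotation":[0,0,0]},{"claw":0,"delta_pos":[0.06,-0.14,-0.01],"rotation":[0,0,0]},{"claw":0,"delta_pos":[0.09,-0.19,-0.01],"rotation":[0,0,0]},{"claw":0,"delta_pos":[0.12,-0.24,0],"rotation":[0,0,0]},{"claw":0,"delta_pos":[0.15,-0.29,0.03],"rotation":[0,0,0]},{"claw":0,"delta_pos":[0.186,-0.334,0.07],"rotation":[0,0,0]},{"claw":0,"delta_pos":[0.186,-0.334,0.12],"rotation":[0,0,0]},{"claw":0,"delta_pos":[0.186,-0.334,0.15],"rotation":[0,0,0]},{"claw":0,"delta_pos":[0.186,-0.334,0.15],"rotation":[0,0,0]}]'
python3 - <<'E'
from h import *
import cv2
for n,s,f in(('scene',np.s_[180:320,200:400],3.9),('top',np.s_[140:250,220:400],4)):
    b=cv2.cvtColor(manip.camera(n),cv2.COLOR_RGB2BGR); cv2.imwrite(f'pics/{n}4full.png',b)
    cv2.imwrite(f'pics/{n}4.png',cv2.resize(b[s],None,fx=f,fy=f,interpolation=cv2.INTER_CUBIC)[:599])
E
```

```text
clock: 5.65
eef_pos: [645.5, 120.4, 97.5]
eef_rot: [-3.142, 0.006, 0.002]
wrist_force: [-0.2, -0.1, -0.1]
finger_gap: 0.6
```

View pics/scene4.png

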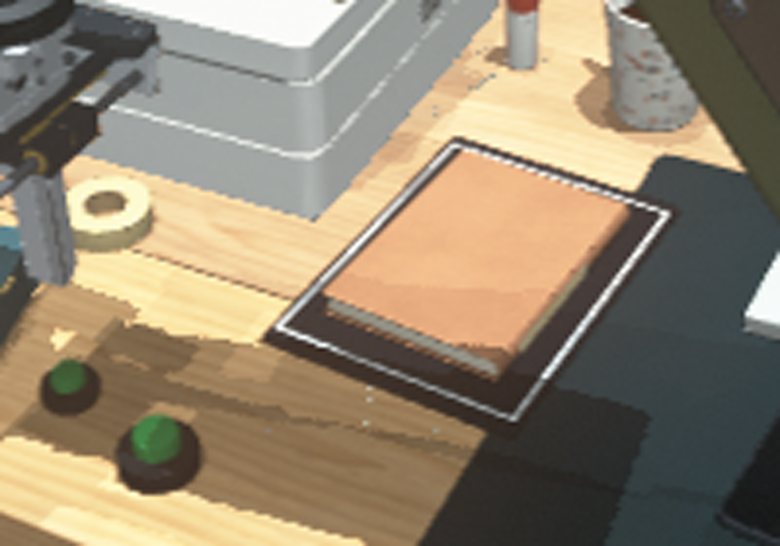

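View pics/top4.png

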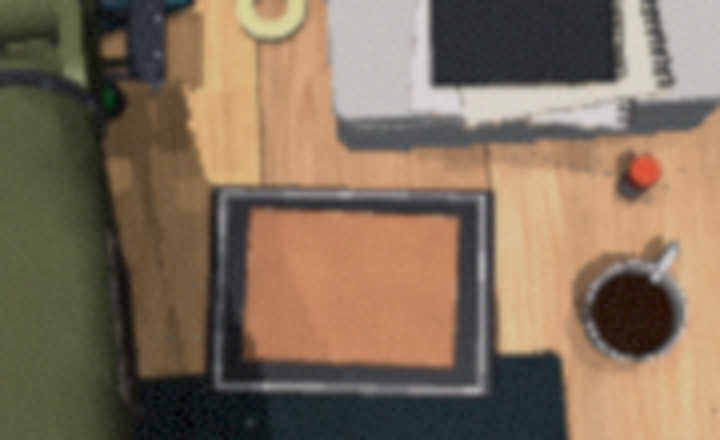

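The book is wholly inside the outline: in the top crop the margins are about 20 px at the foot and 25 px at the head, over 15 mm each, with similar room at the sides. Now I go down onto the small button.

```bash
python3 - <<'E'
from h import *
np.set_printoptions(precision=1,suppress=True)
T=lambda u,v:(220+u/4-.4,140+v/4-.4)
c=np.array([470.5,-101]);a=-0.03;R=np.array([[np.cos(a),-np.sin(a)],[np.sin(a),np.cos(a)]])
for p in((248,208),(245,361),(456,368),(461,216)): print((plane('top',*T(*p),24)[:2]-c)@R)
E
python3 -m pendant '[{"claw":0,"delta_pos":[0.0035,0.001,0.03],"rotation":[0,0,0]},{"claw":0,"delta_pos":[0.0035,0.001,0.06],"rotation":[0,0,0]},{"claw":0,"delta_pos":[0.0035,0.001,0.072],"rotation":[0,0,0]},{"claw":0,"delta_pos":[0.0035,0.001,0.072],"rotation":[0,0,0]}]'
python3 - <<'E'
from h import *
import cv2
b=cv2.cvtColor(manip.camera('scene'),cv2.COLOR_RGB2BGR)
cv2.imwrite('pics/s5.png',cv2.resize(b[230:310,170:270],None,fx=6,fy=6,interpolation=cv2.INTER_CUBIC))
E
```

```text
[72.3 92.5]
[-64.5  92.9]
[-69.8 -93.5]
[ 65.9 -98.1]
clock: 6.25
eef_pos: [651.3, 119.4, 30.6]
eef_rot: [-3.141, -0.001, 0.001]
wrist_force: [0.1, -0.1, -0.0]
finger_gap: 0.2
```

View pics/s5.png

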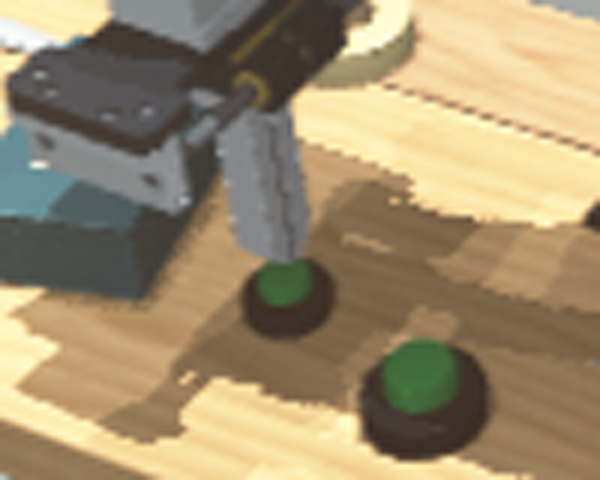

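The book's corners in the pad frame are all inside ±86 / ±116, with at least 13 mm to spare. The fingertip hangs just above the small button. Pressing in small steps.

```bash
python3 -m pendant '[{"claw":0,"delta_pos":[-0.002,0,0.005],"rotation":[0,0,0]},{"claw":0,"delta_pos":[-0.002,0,0.008],"rotation":[0,0,0]},{"claw":0,"delta_pos":[-0.002,0,0.011],"rotation":[0,0,0]},{"claw":0,"delta_pos":[-0.002,0,0.013],"rotation":[0,0,0]},{"claw":0,"delta_pos":[-0.002,0,0.014],"rotation":[0,0,0]},{"claw":0,"delta_pos":[-0.002,0,0.014],"rotation":[0,0,0]}]'
```

```text
clock: 7.05
eef_pos: [649.8, 119.5, 17.5]
eef_rot: [-3.14, -0.003, 0.001]
wrist_force: [0.2, -1.1, 2.8]
finger_gap: 0.4
```

```bash
python3 -m pendant '[{"claw":0,"delta_pos":[0,0,0.001],"rotation":[0,0,0]},{"claw":0,"delta_pos":[0,0,0.002],"rotation":[0,0,0]},{"claw":0,"delta_pos":[0,0,0.003],"rotation":[0,0,0]},{"claw":0,"delta_pos":[0,0,0.003],"rotation":[0,0,0]}]'
```

```text
clock: 7.55
eef_pos: [650.0, 119.5, 16.0]
eef_rot: [-3.14, -0.003, 0.001]
wrist_force: [-6.8, -1.0, 17.8]
finger_gap: 0.6
```

The force rose sharply to 18 N at z≈16, so it has reached a hard stop. I'll check by eye that the button is what stopped it, then release.

```bash
python3 - <<'E'
from h import *
import cv2
b=cv2.cvtColor(manip.camera('scene'),cv2.COLOR_RGB2BGR)
cv2.imwrite('pics/s6.png',cv2.resize(b[240:300,180:255],None,fx=8,fy=8,interpolation=cv2.INTER_CUBIC))
E
```

```text
(no output)
```

View pics/s6.png

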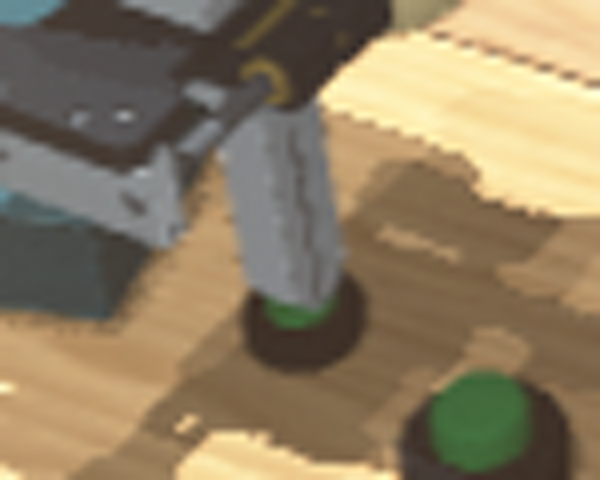

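```bash
python3 - <<'E'
from h import *
import cv2
def proj(n,p):
    m=manip.camera_model(n);T=np.array(m['cam_to_world']);q=np.linalg.inv(T)@np.r_[p,1]
    return np.array([m['cx']+m['fx']*q[0]/-q[2],m['cy']-m['fy']*q[1]/-q[2]])
def draw(src,tcp,btn,out):
    f=8;x0,y0=180,240
    im=cv2.imread(src)[y0:310,x0:255]; im=cv2.resize(im,None,fx=f,fy=f,interpolation=cv2.INTER_CUBIC)
    P=lambda p:((proj('scene',p)-[x0,y0]+.5)*f).astype(int)
    if tcp is not None:
        c=np.array([P([tcp[0]+a,tcp[1]+b,tcp[2]]) for a,b in((-8,-12.5),(8,-12.5),(8,12.5),(-8,12.5))]);cv2.polylines(im,[c],True,(255,0,255),1)
    for z,col in((btn[2],(0,255,255)),):
        c=np.array([P([btn[0]+11*np.cos(t),btn[1]+11*np.sin(t),z]) for t in np.linspace(0,6.28,40)]);cv2.polylines(im,[c],True,col,1)
    return im
a=draw('pics/scene0.png',None,(649,119,21),0)
cv2.imwrite('pics/s7a.png',a)
b=cv2.cvtColor(manip.camera('scene'),cv2.COLOR_RGB2BGR);cv2.imwrite('pics/s6full.png',b)
st=manip.read_state();print(st['eef_pos'],st['wrist_force'],st['moment'])
cv2.imwrite('pics/s7b.png',draw('pics/s6full.png',st['eef_pos'],(649,119,16),0))
E
```

```text
[650.04446332 119.53354829  16.02932375] [-7.31950288 -2.10097148 17.18086863] [-0.15309009  1.51961126  0.00686334]
```

View pics/s7a.png

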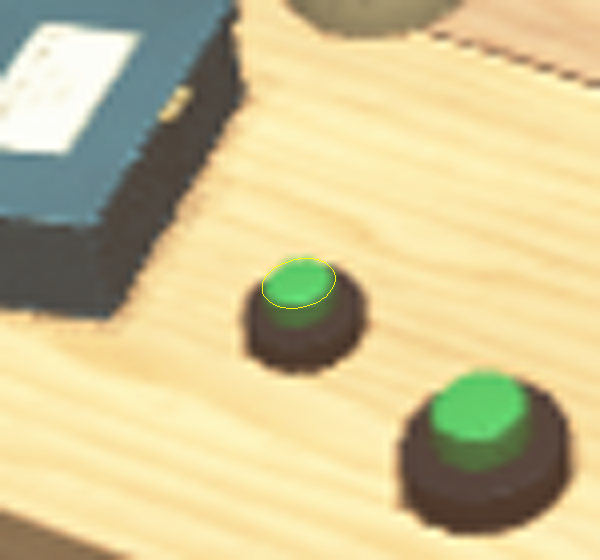

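View pics/s7b.png

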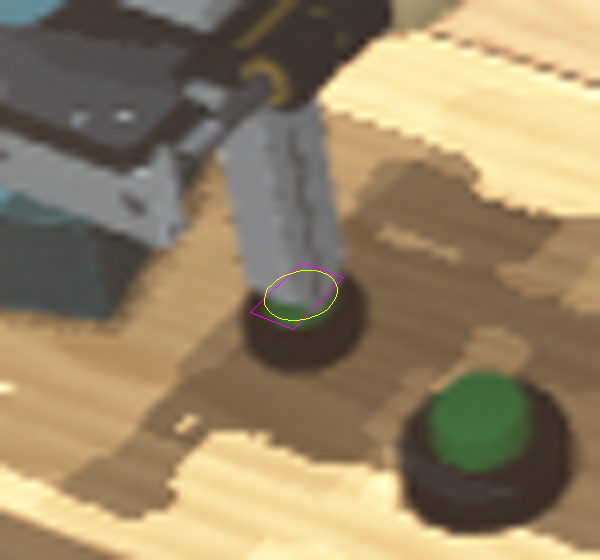

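```bash
python3 - <<'E'
from h import *
import cv2
w=cv2.cvtColor(manip.camera('wrist'),cv2.COLOR_RGB2BGR);cv2.imwrite('pics/w8.png',w)
cv2.imwrite('pics/w8c.png',cv2.resize(w[180:330,240:410],None,fx=4,fy=4,interpolation=cv2.INTER_CUBIC)[:600])
E
```

```text
(no output)
```

View pics/w8c.png

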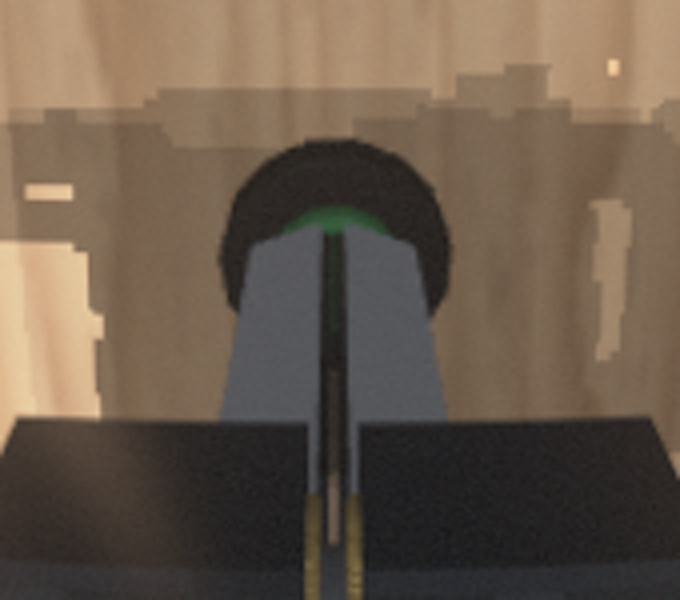

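View pics/w8.png

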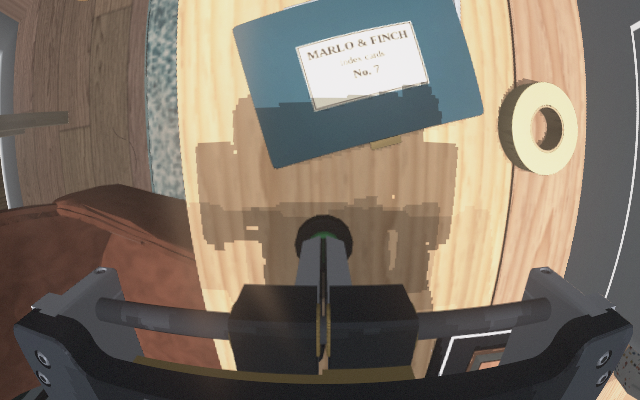

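The wrist view shows the fingertip centred on the button. The button stood about 7 to 8 mm proud of its housing, more than its 6 mm travel, so the hard stop is the button's own. Releasing and retreating upward.

```bash
python3 -m pendant '[{"claw":0,"delta_pos":[0,0,-0.005],"rotation":[0,0,0]},{"claw":0,"delta_pos":[0,0,-0.015],"rotation":[0,0,0]},{"claw":0,"delta_pos":[0,0,-0.05],"rotation":[0,0,0]},{"claw":0,"delta_pos":[0,0,-0.1],"rotation":[0,0,0]},{"claw":0,"delta_pos":[0,0,-0.15],"rotation":[0,0,0]},{"claw":0,"delta_pos":[0,0,-0.18],"rotation":[0,0,0]},{"claw":0,"delta_pos":[0,0,-0.18],"rotation":[0,0,0]},{"claw":0,"delta_pos":[0,0,-0.18],"rotation":[0,0,0]}]'
python3 - <<'E'
from h import *
import cv2
b=cv2.cvtColor(manip.camera('scene'),cv2.COLOR_RGB2BGR)
cv2.imwrite('pics/s9.png',cv2.resize(b[150:320,80:400],None,fx=2.5,fy=2.5,interpolation=cv2.INTER_CUBIC))
cv2.imwrite('pics/s9b.png',cv2.resize(b[240:310,180:255],None,fx=8,fy=8,interpolation=cv2.INTER_CUBIC))
b=cv2.cvtColor(manip.camera('top'),cv2.COLOR_RGB2BGR)
cv2.imwrite('pics/t9.png',cv2.resize(b[110:250,220:400],None,fx=4,fy=4,interpolation=cv2.INTER_CUBIC))
print(manip.read_state()['wrist_force'])
E
```

```text
clock: 8.7
eef_pos: [649.0, 119.2, 194.6]
eef_rot: [-3.141, -0.001, 0.001]
wrist_force: [-0.4, 0.2, 0.2]
finger_gap: 0.7
[-0.46887649 -0.71512724  0.28233137]
```

View pics/s9.png

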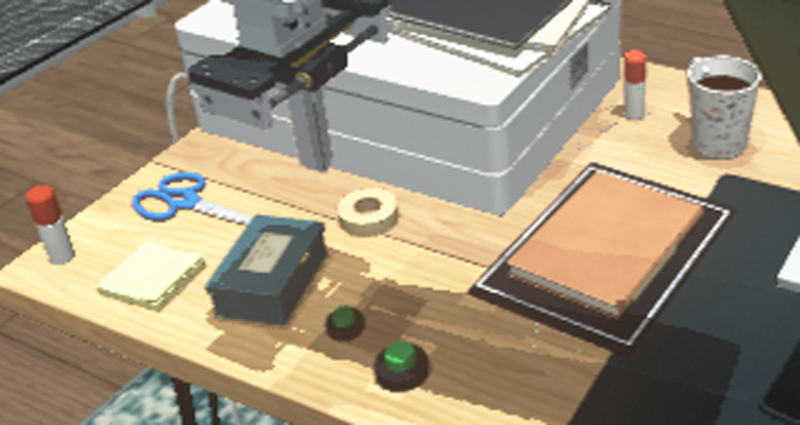

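View pics/s9b.png

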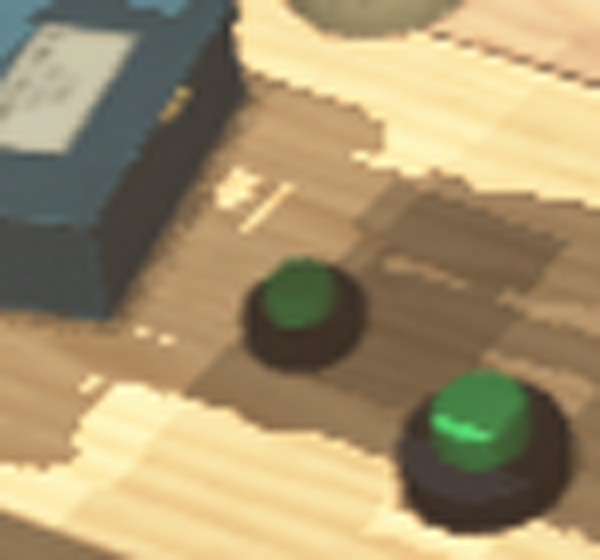

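View pics/t9.png

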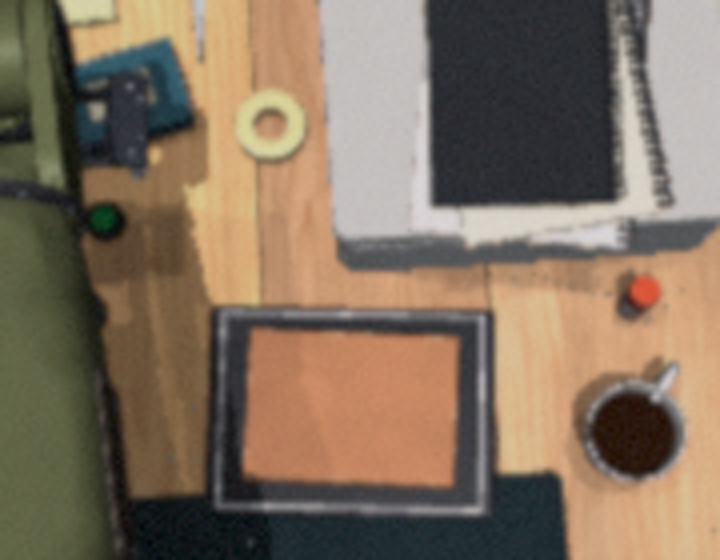

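The pictures show the button back up (top edge at crop y≈258, as at the start) and the book still flat inside the outline. The other things are where they were, and the arm is clear of everything.

```bash
python3 -c "
from cell import manip
print(manip.sign_off())"
```

```text
the job is handed in; nothing more can be done
None
```

The tan book is checked out: it lies flat inside the white outline, and the small green button was pressed and let go. I handed the job in at about 9 s on the robot's clock.

- **Book:** I tipped it with the closed fingertips about 165 mm up. Its corners measured at most 72 mm (limit 86) and 98 mm (limit 116) from the outline's centre. That leaves at least 13 mm inside the lines, so no nudge was needed, and it had not moved in the last pictures.
- **Button:** I pressed the smaller of the two to a hard stop, where the wrist force rose from 2.8 N to about 18 N at z ≈ 16 mm. The wrist camera showed the fingertip centred on it. It came back up fully once I let go.
- **Other things:** the mug, tape, tin and glue stick look unmoved. The purple book was not in my last crops, but the arm passed above its height.

**Disagreement:** in the scene picture the fingertip sat about 5 mm from where the calibration put it. I could not read the button's travel directly, so "fully down" rests on the force jump, the height, and my estimate that the button stands 7–8 mm above its housing against 6 mm of travel.

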